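Tighten the lid's screw eye with a screwdriver shank, then test the friction hinges

TASK

The brass screw eye that serves as the pull of the pantry chest's lid has worked loose: take the screwdriver from the tray, slide its shank through the eye's loop as a bar and turn the eye clockwise until it is fully home (the loop then stands parallel to the chest's front edge), without turning or holding the eye with the gripper itself and keeping the lid down meanwhile. Draw the screwdriver out, lay it back inside the tray without dropping it, then lift the lid by its eye to about 45 degrees and let go, so that one can see the friction hinges hold it there. Leave everything else on the bench where it stands.

Things in the scene. Friction and masses are not known exactly. Their poses are not given: they have to be found in the camera images.
- chest: the pantry chest, a fixed plywood box 240 mm deep (x), 320 wide (y), 100 high, with a hinged lid 12 mm thick, 240 by 332 mm, its upper face 112 mm above the bench. Origin: centre of the underside; z up, -x is its front (towards the robot), +y its left. It stands on the left or right half of the bench, turned up to 15 degrees either way.
- lid_hinge (a point): middle of the lid's hinge axis, along the chest's back upper edge, 100 mm above the bench, 120 mm behind the chest's centre; the axis runs along the chest's y
- lid (a joint): opening angle of the lid, rad: 0 shut, 0.79 = 45 degrees open, grows as the front edge rises, at most 1.75. Two friction hinges (about 1.1 N m) hold the 0.4 kg lid at any angle; it takes 7 to 10 N at the eye to raise it.
- eye: brass screw eye on the lid's middle line, 205 mm before the hinge axis, 35 mm behind the front edge. Collar 20 mm across, neck 9 mm thick, round loop of 7 mm wire: hole 18 mm, 32 mm over the outside. Origin on the lid's upper face; z is the screw's axis, away from the lid; x is square to the loop's plane (the way through the hole), y lies in that plane.
- eye_loop (a point): centre of the eye's loop, on the screw's axis 28 mm above the lid's upper face (so about 141 mm above the bench while the lid is shut); axes as eye
- eye_turn (a joint): turn of the eye, rad: 0 = fully home (firm stop, loop parallel to the front edge), negative = short of home (starts -2.6 to -1.0); grows turning clockwise from above, 3 mm a turn. Friction about 0.2 N m; it stays where left. A shank in the loop has play: it bites once swung about 0.8 rad (47 degrees) from square to the loop, then carries the eye along.
- driver_grip (a point): centre of the screwdriver's handle, half-way up. Handle red with black stripes, a bar of square section 26 by 26 mm with rounded edges, 90 mm long. x points along the tool from handle to tip, z up as it lies. 0.2 kg, balanced near the handle's front end.
- driver_tip (a point): the screwdriver's tip, 155 mm ahead of the handle's centre along its x. Steel shank, round, 10 mm thick, 110 mm long from the handle's end to the tip, on the handle's axis.
- driver: the whole screwdriver, 200 mm long, lying in the tray; origin on the underside of the handle's middle, 13 mm below its axis; axes as driver_grip
- tray: white enamelled baking tray with blue rim, fixed, 240 mm (x) by 320 mm (y) outside, walls 4 mm thick and 18 mm high, floor 3 mm above the bench. Origin: centre of the underside, z up. The screwdriver lies in its nearer half roughly along y, tip to +y; a spanner and a tin lie in its farther half.
- oil: green oil bottle, 60 mm thick, 210 mm tall, loose, standing beside or in front of the chest or tray; origin at its foot
- canister: yellow canister, 76 mm thick, 160 mm tall, loose, standing beside or in front of the chest or tray; origin at its foot
- mill: dark wooden pepper mill, 54 mm thick, 170 mm tall, loose, standing beside or in front of the chest or tray; origin at its foot
- mug: white mug, 76 mm thick, 95 mm tall, with a handle at its +y (reaching about 75 mm from its middle), loose, standing beside or in front of the chest or tray; origin at its foot
- bowl: white bowl, 124 mm across, 52 mm tall, loose, at the front left; origin at its foot
- orange: half an orange, 72 mm across, 35 mm tall, loose, on the green chopping board at the front right; origin at its foot
- tin: small aluminium tin, 54 mm across, 35 mm tall, loose, in the tray's farther half; origin at its foot
- wrench: spanner, 150 mm long, loose, in the tray's farther half

How it is judged:
On the way, in this order (a step that is already met when the one before it is completed fails the run):
1. the screwdriver's shank is through the eye's loop (y of eye_loop in the frame of driver_grip between -0.012 and 0.012 m and z of eye_loop in the frame of driver_grip between -0.012 and 0.012 m and x of eye_loop in the frame of driver_grip between 0.045 and 0.145 m), for 0.1 s.
2. the eye is fully home (within 0.12 rad of its stop), the shank still through its loop (all of step 1 and value of joint eye_turn above -0.12 rad), for 0.1 s.
3. the screwdriver is out of the eye and lies at rest inside the tray, let go (x of driver_grip in the frame of tray between -0.118 and 0.118 m and y of driver_grip in the frame of tray between -0.158 and 0.158 m and x of driver_tip in the frame of tray between -0.118 and 0.118 m and y of driver_tip in the frame of tray between -0.158 and 0.158 m and z of each of driver_grip, driver_tip in the frame of tray below 0.024 m and linear speed of driver below 0.03 m/s and contact force between the fingers and driver below 0.1 N), for 0.2 s.
4. the fingers raise the lid by its eye (value of joint lid above 0.15 rad and contact force between the fingers and eye above 0.5 N), for 0.1 s.
5. the lid stands by itself, let go, at about 45 degrees (0.55 to 1.05 rad) (value of joint lid between 0.55 and 1.05 rad and velocity of joint lid between -0.03 and 0.03 rad/s and contact force between the fingers and chest below 0.1 N), for 0.5 s.
At the end, for the whole second after the job is handed in: The eye is home (turn within 0.12 rad of its stop); the whole screwdriver lies flat and at rest inside the tray's walls; the lid stands still by itself between 0.55 and 1.05 rad (32 to 60 degrees) open, touched by nothing (all of step 3 and all of step 5 and value of joint eye_turn above -0.12 rad).
It fails at once if the eye is handled by the gripper while it is still loose (over 0.15 rad short of home) (contact force between the fingers and eye above 1.5 N and value of joint eye_turn below -0.15 rad).
It fails at once if the lid is raised (over 0.15 rad) while the eye is still loose (value of joint lid above 0.15 rad and value of joint eye_turn below -0.15 rad).
It fails at once if the screwdriver is dropped (over 0.5 m/s while not held) (linear speed of driver above 0.5 m/s and contact force between the fingers and driver below 0.1 N).
It fails at once if a bystander (bottle, canister, mug, pepper mill, bowl, orange half, tin or spanner) is pushed more than 30 mm or tipped over (distance of any of oil, canister, mug, mill, bowl, orange, tin, wrench from where it was at the start of the episode above 0.03 m or angle between any of oil, canister, mug, mill, bowl, orange, tin, wrench's own z axis and vertical above 0.5 rad).
It also fails if it takes over 72 s, if anything falls off the work surface, if the arm or the gripper's body presses on something with over 40 N, if the wrist force passes 120 N, or if a joint passes its speed limit or range.

ROBOT

A 6-joint arm with a two-finger parallel gripper is mounted at the origin on the work surface. World frame = base frame: x ahead of the robot, y to its left, z up, the work surface at z = 0. Lengths are in m, angles in rad, forces in N, time in s.
With the tool pointing down it reaches from about 0.4 to 0.925 m from the base axis. Payload 3.4 kg.
Tool frame: the origin (TCP) lies midway between the tips of the shut fingers; the grasp point (between the pads) lies 19 mm behind it; z points along the fingers, y is the direction in which the jaws open and shut (so a half turn about z gives the same grasp; the last joint's range is limited). The gripper opens to 85 mm and grips with 20 to 120 N. Pads are 22 mm wide; open, the fingers measure 114 mm over their backs; the gripper's body (76 mm by 85 mm) begins 54 mm behind the grasp point. The pads swing forward as they close: fully open they stand 13 mm farther back than shut.
Start: joints at [-1.325, 0.307, 1.506, -0, 1.328, -0.073], TCP at [0.181, -0.546, 0.231] pointing down, gripper open.
Joint ranges: [-3.12, 3.12], [-1.05, 2.28], [0.14, 2.33], [-1.42, 4.57], [0.1, 2.73], [-2.68, 2.68]. Speed limits (rad/s): [2.57, 2.57, 3.14, 3.14, 3.14, 3.14].

INTERFACE

Orientations are given as a 3x3 rotation matrix whose columns are the frame's x, y, z axes.
In Python, from plant import manip gives the robot as it stands.
- The arm moves only by the shell command python3 -m handwheel 'ROWS' [FORCE]. ROWS is JSON, one flat list of numbers, 7 for each row, row after row: the turn, a rotation vector about the world's x, y, z in rad, then the shift along the world's x, y, z in mm, then the finger opening in mm, from 0 to 85.4. In form: [rx, ry, rz, x, y, z, gripper, rx, ry, rz, x, y, z, gripper, ...]. A call has 1 to 10 rows; each row is the pose to reach, as a shift and turn from the pose measured when the call began; what a row does not reach only later rows make up. A row lasts 1/8 s, in which the tool goes at most 62.5 mm and 10.7 degrees, less where a joint would pass 70% of its speed; a pose out of reach is approached as far as the arm can. A call with a gripper value outside its range is refused whole. The fingers move at their own pace and stop on an object; FORCE is the grip in N (left out, the last holds). Time passes only in rows, so rows that repeat a pose let the fingers close. It gives the time, the measured TCP pose, the force and the opening at its end, in the units of the state.
- manip.state(): the state, without advancing time (a new reading comes with each control period).
- manip.get_image(name): name is "scene" or "top"; returns (picture, depth): 384x512x3 uint8, red, green, blue; 384x512 float32, m along the optical axis (not along the pixel's ray), 0 where there is no reading.
- manip.camera_params(name): a dict with "mtx" (3x3 intrinsics, pixels), "R" (3x3) and "t" (3): a world point X has camera coordinates R X + t. Camera axes: x right, y down, z forward; pixel columns grow to the right and rows downward; lengths in m; the calibration is good to about 2 mm. A picture is of the moment at which its call begins. camera_params takes no time and is no camera call.
- manip.hand_in(): hands the job in, once; it reports no verdict.
The state is a dict: "t": time; "joints": joint angles; "joint_velocities": joint speeds; "effort": joint torques, N m; "ee_pos": TCP position; "orientation": TCP orientation; "ft_force": force on the tool from outside, world axes, zero at the start; "ft_torque": the same for the moment, N m; "grip_width": finger opening in m.
Only numpy, scipy, OpenCV 4.12 (cv2) and the standard library are available. Lean on these libraries where they do the work, as an engineer would, in place of code of your own. Each camera call takes 0.05 s, during which the arm holds its last target. There are 200 camera calls.

## Working session

There is one attempt and no reset: what is moved stays moved. The work goes in short steps, Python scripts to look and compute and a shell command to move; the robot and the scene stay as the last step left them, time stands still between calls to the robot, and variables do not carry over. Pictures are saved under pics/ and viewed, about 8 in all and at most 12, crops included, and the job is handed in when it is done.

```bash
ls; mkdir -p pics; cat > h.py <<'E'
import numpy as np, cv2
from plant import manip
def grab(n,tag):
    im,d=manip.get_image(n); np.savez(f'pics/{tag}.npz',im=im,d=d)
    cv2.imwrite(f'pics/{tag}.png',cv2.cvtColor(im,cv2.COLOR_RGB2BGR)); return im,d
def world(n,d,u,v,z=None):
    p=manip.camera_params(n);K,R,t=[np.array(p[k]) for k in('mtx','R','t')]
    r=np.linalg.inv(K)@np.array([u,v,1.]); 
    if z is None: return R.T@(r*d[int(v),int(u)]-t)
    c=-R.T@t; w=R.T@r; return c+w*(z-c[2])/w[2]
def proj(n,X):
    p=manip.camera_params(n);x=np.array(p['mtx'])@(np.array(p['R'])@X+np.array(p['t']));return x[:2]/x[2]
E
python3 - <<'E'
from h import *
for n in('scene','top'):
    im,d=grab(n,n+'0'); p=manip.camera_params(n); R=np.array(p['R']);print(n,-R.T@np.array(p['t']),R[2],p['mtx'])
a=cv2.imread('pics/top0.png');b=cv2.imread('pics/scene0.png')
cv2.imwrite('pics/top0b.png',cv2.resize(a,(800,600),interpolation=cv2.INTER_CUBIC))
print(manip.state())
E
```

```text
pics
scene [1.04736265 0.32692858 1.04547934] [-0.47020616 -0.28754187 -0.83440149] [[374.95113471   0.         252.06377155]
 [  0.         374.95113471 190.61945069]
 [  0.           0.           1.        ]]
top [0.33339295 0.01806953 1.31374897] [ 0.18079047 -0.01613326 -0.9833893 ] [[425.20222158   0.         255.41429101]
 [  0.         425.20222158 189.64780387]
 [  0.           0.           1.        ]]
{'t': 0.1, 'joints': array([-1.32450086e+00,  3.07528280e-01,  1.50752460e+00,  6.99086528e-06,
        1.32841627e+00, -7.34689219e-02]), 'joint_velocities': array([-0.00038283, -0.00193162, -0.00175586,  0.00052073, -0.00119862,
        0.00062472]), 'effort': array([ 2.36599817e-04, -4.58529103e+01, -2.52607781e+01, -6.75399269e-05,
        5.55800900e-03, -3.68855197e-06]), 'ee_pos': array([ 0.18059163, -0.54525116,  0.23046278]), 'orientation': array([[ 9.49310069e-01,  3.14340880e-01, -4.50930996e-04],
       [ 3.14341171e-01, -9.49308333e-01,  1.82151743e-03],
       [ 1.44504839e-04, -1.87093101e-03, -9.99998239e-01]]), 'ft_force': array([-0.64578298,  0.48300412, -0.46055879]), 'ft_torque': array([-0.01715687, -0.024459  ,  0.01559295]), 'grip_width': 0.08531462119461665}
```

View pics/top0b.png

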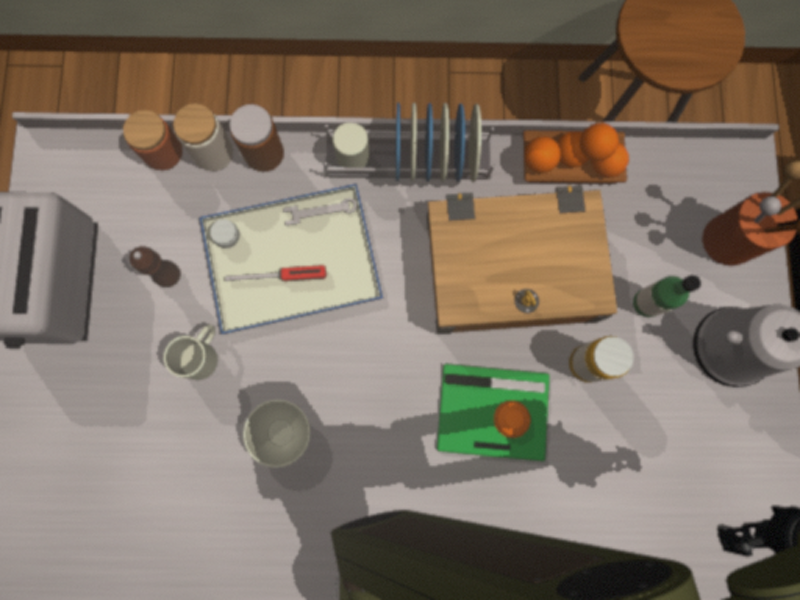

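View pics/scene0.png

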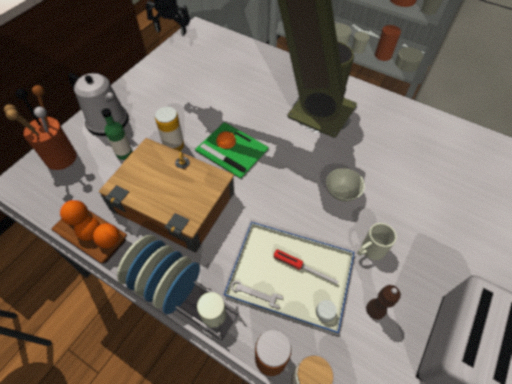

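The pictures show the chest at right, with the eye near (527,300) in the enlarged top view. The screwdriver is in the tray, handle (303,273), tip (226,278). The canister is in front-right of the chest and the bottle is to its right. Next I'll enlarge the eye and the driver.

```bash
python3 - <<'E'
from h import *
a=cv2.imread('pics/top0.png');b=cv2.imread('pics/scene0.png')
def crop(im,x,y,w,h,s): return cv2.resize(im[y:y+h,x:x+w],(w*s,h*s),interpolation=cv2.INTER_CUBIC)
t=crop(a,260,110,140,110,5)[:, :]   # 700x550
e=crop(a,317,172,40,40,10); dr=crop(a,135,155,80,40,10)
e2=crop(b,160,140,40,40,10)
o=np.zeros((800,800,3),np.uint8);o[:400,:400]=e;o[:400,400:]=e2;o[400:]=dr
cv2.imwrite('pics/c1.png',cv2.resize(o,(600,600)))
d=np.load('pics/top0.npz')['d']
f=1.5625
for nm,u,v,z in [('lidFL',438,330,.112),('lidFR',616,313,.112),('lidBL',428,200,.112),('lidBR',600,190,.112),('eye',527,300,.135),('grip',303,273,.016),('tip',226,278,.016),('trayFL',222,331,.018),('trayFR',381,297,.018),('trayBL',200,217,.018),('trayBR',356,186,.018)]:
    print(nm,world('top',d,u/f,v/f,z).round(3),world('top',d,u/f,v/f).round(3))
im=np.load('pics/top0.npz')['im'].astype(int)
# red handle
m=(im[...,0]>110)&(im[...,1]<60)&(im[...,2]<60); m[:,:170]=0;m[:,220:]=0;m[:150]=0;m[200:]=0
v,u=np.nonzero(m);print(len(u),u.mean(),v.mean(),u.min(),u.max(),cv2.minAreaRect(np.c_[u,v].astype(np.float32)))
# points above lid near eye
P=[]
for v in range(172,212):
  for u in range(317,357):
    w=world('top',d,u,v)
    if w[2]>.12 and d[v,u]>0: P.append(w)
P=np.array(P);print(len(P),P.mean(0),P.max(0),P.min(0));
Q=P[P[:,2]>.125]; print(np.linalg.eigh(np.cov(Q[:,:2].T)),Q.mean(0),Q.max(0)-Q.min(0))
E
```

```text
lidFL [ 0.493 -0.073  0.112] [ 0.502 -0.078  0.043]
lidFR [ 0.527 -0.401  0.112] [ 0.527 -0.402  0.111]
lidBL [ 0.74  -0.055  0.112] [ 0.78  -0.062 -0.005]
lidBR [ 0.764 -0.383  0.112] [ 0.804 -0.42   0.002]
eye [ 0.546 -0.233  0.135] [ 0.547 -0.234  0.128]
grip [0.617 0.189 0.016] [0.615 0.187 0.028]
tip [0.606 0.341 0.016] [0.605 0.341 0.017]
trayFL [0.499 0.343 0.018] [0.499 0.342 0.019]
trayFR [0.57  0.033 0.018] [0.569 0.033 0.02 ]
trayBL [0.73  0.399 0.018] [0.735 0.404 0.002]
trayBR [0.8   0.086 0.018] [0.8   0.086 0.019]<stdin>:16: RuntimeWarning: Mean of empty slice.
  ret = ret.dtype.type(ret / rcount)
Traceback (most recent call last):
ValueError: zero-size array to reduction operation minimum which has no identity
```

View pics/c1.png

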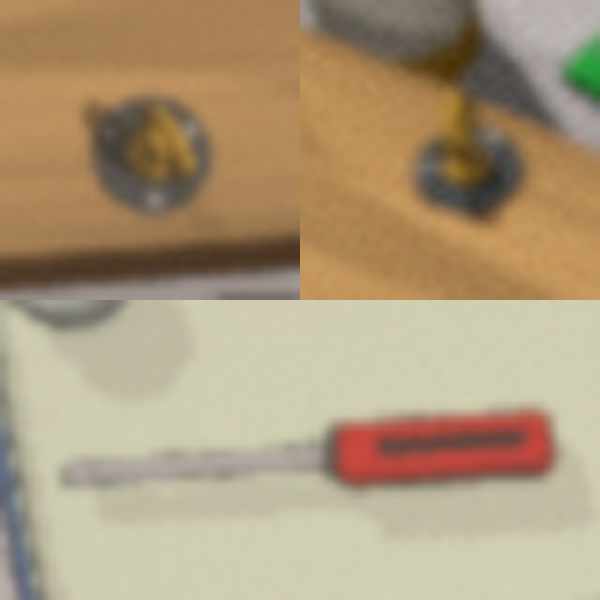

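The eye loop runs roughly along world x, about 110° short of home. I'll fit the loop's yaw with a torus model in both views and locate the bystanders.

```bash
python3 - <<'E'
from h import *
D={n:np.load(f'pics/{n}0.npz') for n in('top','scene')}
win={'top':(322,177,352,207),'scene':(165,145,195,175)}
def yellow(n):
    hsv=cv2.cvtColor(D[n]['im'],cv2.COLOR_RGB2HSV).astype(float)
    return hsv
def crop3(n):
    x0,y0,x1,y1=win[n]; return D[n]['im'][y0:y1,x0:x1].astype(float)
S=8
def sil(n,ex,ey,yaw,z0=.112,dz=.001):
    x0,y0,x1,y1=win[n]; M=np.zeros(((y1-y0)*S,(x1-x0)*S),np.uint8)
    c=np.array([ex,ey,z0+.028+dz]); l=np.array([np.cos(yaw),np.sin(yaw),0])
    pts=[c+.0125*(np.cos(a)*l+np.sin(a)*np.array([0,0,1])) for a in np.linspace(0,6.283,60)]
    pts+=[np.array([ex,ey,z0+h]) for h in np.linspace(.004,.013,6)]
    for k,p in enumerate(pts):
        u=proj(n,p); dep=(np.array(manip.camera_params(n)['R'])@p+manip.camera_params(n)['t'])[2]
        r=.0035 if k<60 else .0045
        f=manip.camera_params(n)['mtx'][0][0]
        cv2.circle(M,tuple(int(q) for q in ((u+.5-[x0,y0])*S).round()),max(1,int(round(r*f/dep*S))),255,-1)
    return cv2.resize(M,(x1-x0,y1-y0),interpolation=cv2.INTER_AREA)/255.
# brass-ness: saturation high & differs from both wood and grey plate
obs={}
for n in win:
    c=crop3(n); hsv=cv2.cvtColor(c.astype(np.uint8),cv2.COLOR_RGB2HSV)
    obs[n]=hsv[...,1].astype(float)/255
    np.set_printoptions(linewidth=220)
    print(n);print((obs[n][5:26,4:27]*100).astype(int))
# separable fit by maximising correlation of model with saturation inside a disc
res=[]
for yaw in np.radians(np.arange(0,180,5)):
    best={}
    for n in win:
        b=-9
        for dx in (-.004,-.002,0,.002,.004):
            for dy in (-.004,-.002,0,.002,.004):
                m=sil(n,.545+dx,-.233+dy,yaw)
                o=obs[n]; cc=np.corrcoef(m.ravel(),(o>.66).astype(float).ravel())[0,1]
                if cc>b:b=cc;best[n]=(round(cc,3),dx,dy)
    res.append((best['top'][0]+best['scene'][0],round(np.degrees(yaw)),best))
for r in sorted(res,key=lambda r:-r[0])[:8]:print(r)
d=D['top']['d'];f=1.5625
for nm,u,v,z in [('canister top',612,356,.16),('oil top',690,284,.21),('mill top',143,258,.17),('grip',(179.4+208.6)/2*f,(175.3+173.7)/2*f,.022),('tip',143.7*f,178.3*f,.02),('hend',179.4*f,175.3*f,.022),('bowl',277,430,.05)]:
    print(nm,world('top',d,u/f,v/f,z).round(3),world('top',d,u/f,v/f).round(3))
E
```

```text
top
[[49 49 49 49 49 49 49 49 49 49 49 49 49 49 49 50 49 49 49 49 49 49 49]
 [49 49 49 49 49 50 49 49 49 48 48 49 49 49 49 50 48 49 50 49 50 49 49]
 [49 49 50 49 49 49 49 48 47 45 44 44 45 47 47 48 49 49 49 49 49 50 49]
 [49 48 49 49 49 47 44 40 35 33 36 41 39 38 41 45 48 49 49 50 49 48 49]
 [49 50 48 48 47 41 30 25 23 29 42 50 49 40 31 38 43 48 49 49 49 49 50]
 [49 49 48 48 43 31 20 14 18 29 48 58 59 54 36 25 33 43 48 49 49 50 49]
 [49 49 48 46 34 22 18 19 21 32 52 63 61 61 49 25 17 31 45 49 49 49 50]
 [49 49 48 44 27 16 18 21 30 44 58 62 64 62 56 35 16 22 40 47 49 49 49]
 [50 49 47 41 26 17 20 29 44 56 60 63 63 63 61 50 27 19 34 46 49 49 50]
 [49 48 48 38 23 20 23 34 52 58 60 62 63 62 63 60 42 21 30 45 49 50 50]
 [47 49 45 36 20 16 22 34 51 58 60 60 63 61 61 61 50 28 28 43 48 47 49]
 [48 49 47 36 20 16 23 32 48 57 56 60 60 60 60 61 54 30 29 42 49 49 49]
 [48 49 47 40 21 13 14 21 40 52 58 58 60 56 56 58 52 29 30 45 49 49 49]
 [49 49 47 43 27 12 11 14 21 33 46 51 49 41 41 45 37 25 35 46 49 49 49]
 [49 49 49 45 36 20 13 10 12 18 23 27 25 21 21 23 23 29 41 47 49 49 49]
 [49 49 49 47 45
[... 1298 characters left out ...]
52 52 46 31  8  6 28 56 66 75 69 71 60 35 13  7  9 32 49 53]
 [52 50 52 52 52 46 32  9  4 21 47 61 70 72 65 56 38  3  5 12 36 50 52]
 [52 54 52 55 52 48 39 15  7  7 21 39 50 54 49 36 12  7  7 25 44 52 53]
 [52 52 54 52 53 50 47 30  9  2  1  6 15 19 11  3  3  8 26 40 50 52 54]
 [53 54 52 51 52 51 51 45 29 11  2  3  5  7  7  6 16 28 45 52 53 53 54]
 [52 53 53 52 52 52 52 51 45 36 29 26 19 18 16 24 36 45 52 54 52 52 51]
 [53 52 53 54 53 52 52 51 51 50 49 45 41 41 43 48 49 54 54 52 54 52 53]
 [55 52 52 54 53 52 52 52 52 53 50 52 52 51 54 54 55 54 54 53 52 51 53]
 [54 53 53 55 52 54 55 53 53 52 52 51 52 52 54 53 55 53 52 50 51 52 50]]
  c /= stddev[:, None]
  c /= stddev[None, :]
Traceback (most recent call last):
ValueError: time passes only in moves, steps and waits
```

```bash
cat > fit.py <<'E'
from h import *
import h, itertools
PAR={n:{k:np.array(v) for k,v in manip.camera_params(n).items()} for n in('top','scene')}
D={n:np.load(f'pics/{n}0.npz') for n in('top','scene')}
win={'top':(322,177,352,207),'scene':(165,147,195,177)};S=6
def sil(n,ex,ey,yaw,z0=.112,dz=.001):
    p=PAR[n];x0,y0,x1,y1=win[n]; M=np.zeros(((y1-y0)*S,(x1-x0)*S),np.uint8)
    l=np.array([np.cos(yaw),np.sin(yaw),0]);Z=np.array([0,0,1.]);c=np.array([ex,ey,z0+.028+dz])
    pts=[(c+.0125*(np.cos(a)*l+np.sin(a)*Z),.0035) for a in np.linspace(0,6.283,40)]
    pts+=[(np.array([ex,ey,z0+q]),.0045) for q in np.linspace(.004,.013,5)]
    pts+=[(np.array([ex+.0085*np.cos(a),ey+.0085*np.sin(a),z0+.003]),.0015) for a in np.linspace(0,6.283,24)]+[(np.array([ex,ey,z0+.003]),.008)]
    for P,r in pts:
        X=p['R']@P+p['t'];x=p['mtx']@X;u=x[:2]/x[2]
        q=((u+.5-np.array([x0,y0]))*S).round()
        cv2.circle(M,(int(q[0]),int(q[1])),max(1,int(round(r*p['mtx'][0,0]/X[2]*S))),255,-1)
    return cv2.GaussianBlur(cv2.resize(M,(x1-x0,y1-y0),interpolation=cv2.INTER_AREA)/255.,(0,0),.7)
obs={}
for n,lo in(('top',.50),('scene',.545)):
    x0,y0,x1,y1=win[n]
    s=cv2.cvtColor(D[n]['im'],cv2.COLOR_RGB2HSV)[y0:y1,x0:x1,1]/255.
    o=np.clip((s-lo)/.1,0,1)
    if n=='scene': o[:5]=0
    obs[n]=o
g=(-.006,-.004,-.002,0,.002,.004,.006)
tab={n:[] for n in win}
for n in win:
  for yd in range(0,180,6):
    b=max((np.corrcoef(sil(n,.545+dx,-.233+dy,np.radians(yd)).ravel(),obs[n].ravel())[0,1].round(3),dx,dy) for dx in g for dy in g)
    tab[n].append(b)
for i,yd in enumerate(range(0,180,6)): print(yd,tab['top'][i],tab['scene'][i])
E
python3 fit.py
python3 - <<'E'
from h import *
d=np.load('pics/top0.npz')['d'];f=1.5625
for nm,u,v,z in [('canister top',612,356,.16),('oil top',690,284,.21),('mill top',143,258,.17),('grip',(179.4+208.6)/2*f,(175.3+173.7)/2*f,.022),('tip',143.7*f,178.3*f,.02),('hend',179.4*f,175.3*f,.022)]:
    print(nm,world('top',d,u/f,v/f,z).round(3),world('top',d,u/f,v/f).round(3))
E
```

```text
0 (np.float64(0.837), 0.006, -0.004) (np.float64(0.76), 0.002, -0.006)
6 (np.float64(0.849), 0.006, -0.004) (np.float64(0.8), 0.002, -0.006)
12 (np.float64(0.859), 0.004, -0.002) (np.float64(0.834), 0.002, -0.006)
18 (np.float64(0.867), 0.004, -0.002) (np.float64(0.876), 0.002, -0.006)
24 (np.float64(0.873), 0.004, -0.002) (np.float64(0.904), 0.002, -0.006)
30 (np.float64(0.871), 0.004, -0.002) (np.float64(0.917), 0.002, -0.006)
36 (np.float64(0.868), 0.004, -0.002) (np.float64(0.921), 0.002, -0.006)
42 (np.float64(0.861), 0.004, -0.002) (np.float64(0.915), 0.002, -0.006)
48 (np.float64(0.85), 0.004, -0.004) (np.float64(0.893), 0.002, -0.006)
54 (np.float64(0.837), 0.004, -0.004) (np.float64(0.9), 0.002, -0.006)
60 (np.float64(0.826), 0.004, -0.004) (np.float64(0.899), 0.002, -0.006)
66 (np.float64(0.811), 0.004, -0.004) (np.float64(0.892), 0.002, -0.006)
72 (np.float64(0.8), 0.004, -0.004) (np.float64(0.877), 0.002, -0.006)
78 (np.float64(0.789), 0.006, -0.004) (np.float64(0.851), 0, -0.006)
84 (np.float64(0.783), 0.006, -0.004) (np.float64(0.824), 0, -0.006)
90 (np.float64(0.779), 
[... 655 characters left out ...]
(np.float64(0.648), 0.002, -0.006)
150 (np.float64(0.794), 0.006, -0.004) (np.float64(0.658), 0.002, -0.006)
156 (np.float64(0.793), 0.006, -0.004) (np.float64(0.661), 0.002, -0.006)
162 (np.float64(0.796), 0.006, -0.004) (np.float64(0.676), 0.002, -0.006)
168 (np.float64(0.805), 0.006, -0.004) (np.float64(0.698), 0.002, -0.006)
174 (np.float64(0.824), 0.006, -0.004) (np.float64(0.726), 0.002, -0.006)
canister top [ 0.443 -0.374  0.16 ] [ 0.444 -0.375  0.156]
oil top [ 0.563 -0.497  0.21 ] [ 0.563 -0.497  0.21 ]
mill top [0.608 0.45  0.17 ] [0.61  0.454 0.16 ]
grip [0.617 0.188 0.022] [0.615 0.187 0.029]
tip [0.603 0.343 0.02 ] [0.606 0.346 0.006]
hend [0.614 0.233 0.022] [0.612 0.231 0.03 ]
```

Both views agree: loop yaw is about 30° (turn ≈ -2.0 rad) and the eye is near (0.548, -0.236). The driver's grip is at (0.616, 0.188), heading 94.5°. Inserting from the right and swinging round the front stays within the wrist range. With the eye about 65 mm from the handle's centre, it also clears the canister. Now I'll go over the driver.

```bash
python3 -m handwheel '[0,0,0.15,30,50,30,85, 0,0,0.3,60,100,50,85, 0,0,0.45,90,152,60,85, 0,0,0.6,125,210,60,85, 0,0,0.75,160,270,60,85, 0,0,0.9,195,328,60,85, 0,0,1.05,230,387,60,85, 0,0,1.2,265,445,60,85, 0,0,1.33,300,504,50,85, 0,0,1.33,335,563,40,85]'
```

```text
t: 1.35
ee_pos: [0.4947, -0.0167, 0.2759]
orientation: [[-0.08, 0.997, -0.001], [0.997, 0.08, -0.0], [-0.0, -0.001, -1.0]]
ft_force: [0.9, -1.6, 0.7]
grip_width: 0.085
```

```bash
python3 -m handwheel '[0,0,0,30,50,-30,85, 0,0,0,60,102,-60,85, 0,0,0,90,153,-90,85, 0,0,0,121,205,-120,85, 0,0,0,121,205,-170,85, 0,0,0,121,205,-190,85, 0,0,0,121,205,-190,85]'
python3 - <<'E'
from h import *
for n in('top','scene'): grab(n,n+'1')
a=cv2.imread('pics/top1.png')[140:210,125:245];b=cv2.imread('pics/scene1.png')[215:315,230:370]
a=cv2.resize(a,(600,350),interpolation=3);b=cv2.resize(b,(600,428),interpolation=3)
cv2.imwrite('pics/c2.png',cv2.resize(np.vstack([a,b]),(600,600*778//778))[:600] if 0 else np.vstack([a,b])[:,:][:778] )
E
python3 -c "
import cv2;i=cv2.imread('pics/c2.png');cv2.imwrite('pics/c2.png',cv2.resize(i,(460,596)))"
```

```text
t: 2.22
ee_pos: [0.6134, 0.1882, 0.0829]
orientation: [[-0.081, 0.997, -0.008], [0.997, 0.081, -0.002], [-0.001, -0.008, -1.0]]
ft_force: [0.0, 0.3, -0.1]
grip_width: 0.0849
```

View pics/c2.png

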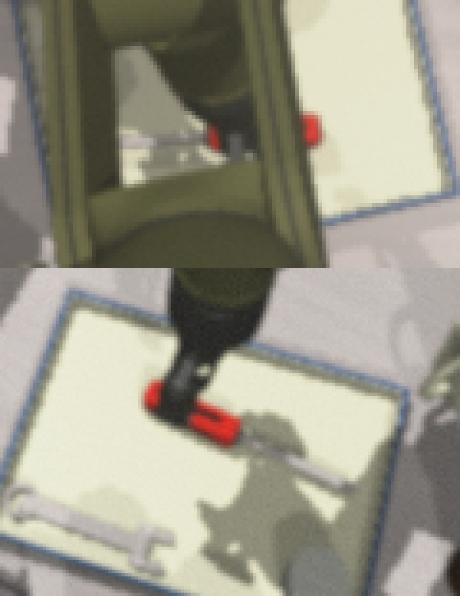

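```bash
python3 -m handwheel '[0,0,0,2,0,-35,85, 0,0,0,2,0,-60,85, 0,0,0,2,0,-74,85, 0,0,0,2,0,-74,85, 0,0,0,2,0,-74,20, 0,0,0,2,0,-74,20, 0,0,0,2,0,-74,20, 0,0,0,2,0,-74,20, 0,0,0,2,0,-74,20, 0,0,0,2,0,-74,20]' 80
```

```text
t: 3.58
ee_pos: [0.6187, 0.1884, 0.0132]
orientation: [[-0.08, 0.997, 0.001], [0.997, 0.08, 0.0], [-0.0, 0.001, -1.0]]
ft_force: [0.2, -0.7, 6.3]
grip_width: 0.0238
```

```bash
python3 -m handwheel '[0,0,0,0,0,25,20, 0,0,0,0,0,60,20, 0,0,0,0,0,110,20, 0,0,0,0,-20,160,20, 0,0,0.1,0,-70,200,20, 0,0,0.2,0,-130,210,20, 0,0,0.3,0,-190,210,20, 0,0,0.4,5,-250,210,20, 0,0,0.445,8,-310,210,20, 0,0,0.445,10,-365,210,20]'
python3 -m handwheel '[0,0,0,3,-55,0,20, 0,0,0,5,-110,0,20, 0,0,0,5,-165,0,20, 0,0,0,5,-205,-20,20, 0,0,0,5,-205,-40,20, 0,0,0,5,-205,-40,20]'
```

```text
t: 4.82
ee_pos: [0.628, -0.1786, 0.2224]
orientation: [[-0.501, 0.865, -0.001], [0.865, 0.501, 0.001], [0.001, -0.0, -1.0]]
ft_force: [-0.2, -0.5, -2.1]
grip_width: 0.0243
t: 5.58
ee_pos: [0.6309, -0.383, 0.1787]
orientation: [[-0.5, 0.866, -0.007], [0.866, 0.5, 0.005], [0.008, -0.003, -1.0]]
ft_force: [-0.2, 1.1, -2.0]
grip_width: 0.0242
```

```bash
python3 - <<'E'
from h import *
for n in('top','scene'): grab(n,n+'2')
print(manip.state()['ee_pos'],manip.state()['orientation'].round(3).tolist())
a=cv2.imread('pics/top2.png')[150:230,310:410];b=cv2.imread('pics/scene2.png')[100:200,130:230]
a=cv2.resize(a,(500,400),interpolation=3);b=cv2.resize(b,(500,500),interpolation=3)
o=np.zeros((500,800,3),np.uint8);o[:320,:400]=cv2.resize(a,(400,320));o[:400,400:]=cv2.resize(b,(400,400))
cv2.imwrite('pics/c3.png',o)
E
```

```text
[ 0.63285741 -0.38299017  0.18186808] [[-0.502, 0.865, -0.002], [0.865, 0.502, 0.002], [0.002, -0.001, -1.0]]
```

View pics/c3.png

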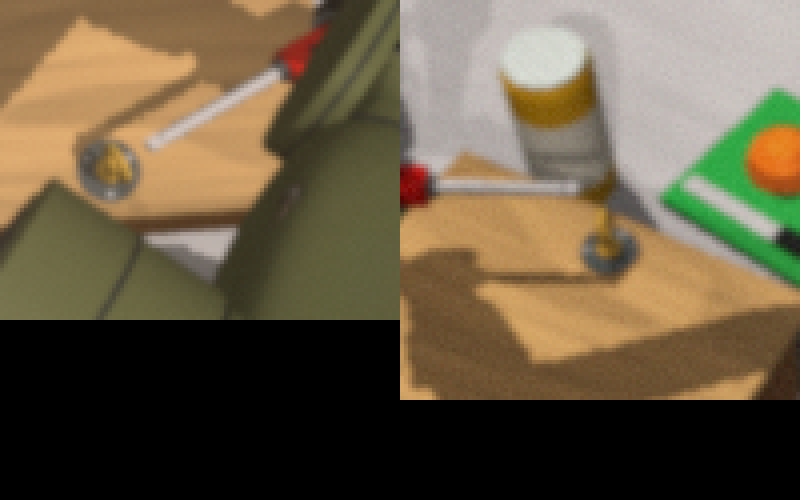

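```bash
cat >> h.py <<'E'
def tri(ut,us):
    A=[]
    P=[]
    for n,u in(('top',ut),('scene',us)):
        p=manip.camera_params(n);M=np.array(p['mtx'])@np.c_[np.array(p['R']),np.array(p['t'])];P.append(M)
    X=cv2.triangulatePoints(P[0],P[1],np.array(ut,float).reshape(2,1),np.array(us,float).reshape(2,1)).ravel();X=X[:3]/X[3]
    e=[np.linalg.norm(proj(n,X)-u).round(2) for n,u in(('top',ut),('scene',us))]
    return X,e
E
python3 - <<'E'
from h import *
t,e=tri((347.5-.4,186.5-.4),(175-.4,146.75-.4));hh,e2=tri((378.75-.4,168.75-.4),(138-.4,146.75-.4))
print('tip',t,e,'handle end',hh,e2,'len',np.linalg.norm(t-hh))
d=(t-hh);print('heading',np.degrees(np.arctan2(d[1],d[0])),'pitch',np.degrees(np.arcsin(d[2]/np.linalg.norm(d))))
ct=proj('top',np.array([.549,-.235,.141]));cs=proj('scene',np.array([.547,-.239,.141]));X,e=tri(ct,cs);print('loop centre',X,e)
a=proj('top',t);print(ct,cs)
E
```

```text
tip [ 0.5523187  -0.24802583  0.18738561] [np.float64(0.28), np.float64(0.33)] handle end [ 0.60619303 -0.34051056  0.18164515] [np.float64(1.13), np.float64(1.31)] len 0.107185922249452
heading 120.22171311100439 pitch 3.070002712414175
loop centre [ 0.54881733 -0.2350712   0.14510037] [np.float64(0.39), np.float64(0.45)]
[338.50763143 190.46345209] [180.22201203 156.16050604]
```

```bash
python3 -m handwheel '[0,0,0,5,-6,0,20, 0,0,0,10,-12,0,20, 0,0,0,10,-12,-15,20, 0,0,0,10,-12,-30,20, 0,0,0,10,-12,-43,20, 0,0,0,10,-12,-43,20, 0,0,0,10,-12,-43,20]'
python3 - <<'E'
from h import *
for n in('top','scene'): grab(n,n+'3')
print(manip.state()['ee_pos'],manip.state()['orientation'].round(3).tolist())
a=cv2.imread('pics/top3.png')[160:210,320:395];b=cv2.imread('pics/scene3.png')[130:190,130:205]
o=np.zeros((600,750,3),np.uint8)
o=np.vstack([cv2.resize(a,(600,400),interpolation=3),cv2.resize(b,(600,480),interpolation=3)])[:820]
cv2.imwrite('pics/c4.png',cv2.resize(np.hstack([o[:400],o[400:800]]),(800,267)) if 0 else np.vstack([o[:300],o[500:800]]) )
E
```

```text
t: 6.55
ee_pos: [0.6429, -0.395, 0.1388]
orientation: [[-0.502, 0.865, -0.002], [0.865, 0.502, 0.002], [0.002, -0.001, -1.0]]
ft_force: [0.5, -0.2, -1.2]
grip_width: 0.0244
[ 0.64329071 -0.39532038  0.13967252] [[-0.502, 0.865, -0.001], [0.865, 0.502, 0.001], [0.001, -0.0, -1.0]]
```

View pics/c4.png

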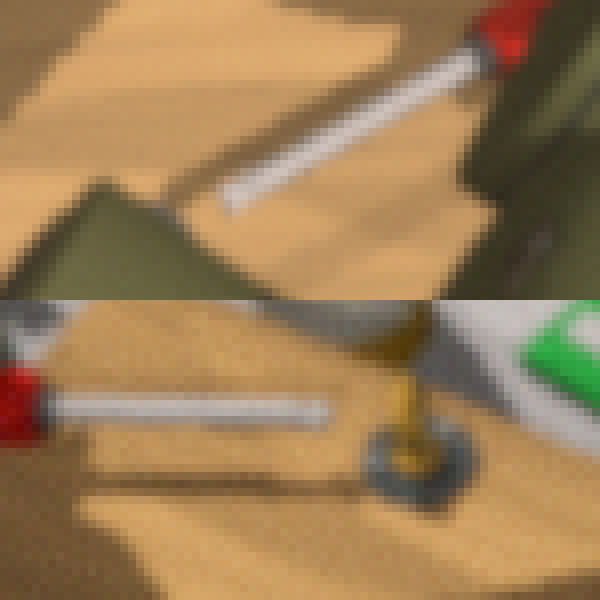

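```bash
python3 -m handwheel '[0,0,0,-6,8,0,20, 0,0,0,-11,17,0,20, 0,0,0,-16,26,0,20, 0,0,0,-21,34,0,20, 0,0,0,-25,41,0,20, 0,0,0,-25,41,0,20]'
python3 - <<'E'
from h import *
grab('scene','scene4');b=cv2.imread('pics/scene4.png')[130:190,130:205]
cv2.imwrite('pics/c5.png',cv2.resize(b,(600,480),interpolation=3));s=manip.state();print(s['ee_pos'],s['ft_force'],s['ft_torque'])
E
```

```text
t: 7.4
ee_pos: [0.6179, -0.3535, 0.1398]
orientation: [[-0.502, 0.865, -0.001], [0.865, 0.502, 0.001], [0.001, -0.0, -1.0]]
ft_force: [0.6, 0.5, -1.8]
grip_width: 0.024
[ 0.61832331 -0.35413358  0.13984075] [-0.26437979  0.08652781 -2.10698913] [-0.04438366 -0.02243383 -0.02529077]
```

View pics/c5.png

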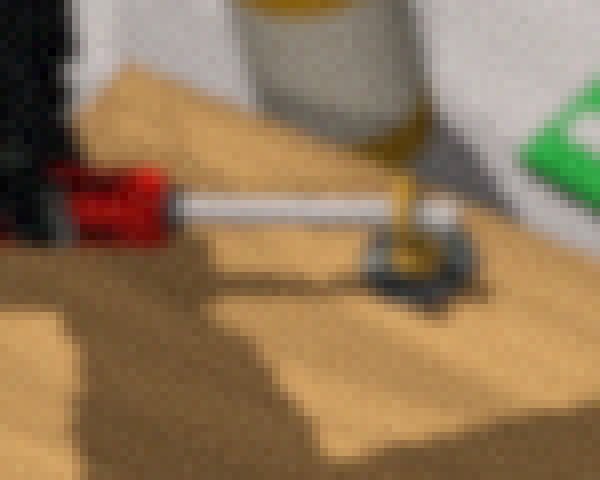

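The shank passes behind the brass wire at (400,210) and its tip shows beyond it, with no contact force. I'll push on in.

```bash
python3 -m handwheel '[0,0,0,-6,10,0,20, 0,0,0,-12,21,0,20, 0,0,0,-18,31,0,20, 0,0,0,-24,42,0,20, 0,0,0,-30,52,0,20, 0,0,0,-36,62,0,20, 0,0,0,-36,62,0,20]'
python3 - <<'E'
from h import *
s=manip.state();p=s['ee_pos'];print(p,s['ft_force'],s['ft_torque'])
e=np.array([.5488,-.2355]);r=(p[:2]-e)*1000;print(r,np.hypot(*r),np.degrees(np.arctan2(r[1],r[0])))
for k in range(1,19):
    a=-np.radians(9)*k;R=np.array([[np.cos(a),-np.sin(a)],[np.sin(a),np.cos(a)]]);print(k,round(a,3),(R@r-r).round(1))
E
```

```text
t: 8.32
ee_pos: [0.5817, -0.2911, 0.1399]
orientation: [[-0.503, 0.865, -0.001], [0.865, 0.503, 0.001], [0.001, -0.0, -1.0]]
ft_force: [0.4, -0.7, -0.4]
grip_width: 0.0241
[ 0.58169492 -0.29109659  0.13991958] [ 0.37423479 -0.6782107  -0.40370934] [-0.04732575  0.01139256 -0.00050675]
[ 32.89492042 -55.59658512] 64.5991955527238 -59.388402263801275
1 -0.157 [-9.1 -4.5]
2 -0.314 [-18.8  -7.4]
3 -0.471 [-28.8  -8.9]
4 -0.628 [-39.   -8.7]
5 -0.785 [-48.9  -7. ]
6 -0.942 [-58.5  -3.7]
7 -1.1 [-67.5   1. ]
8 -1.257 [-75.6   7.1]
9 -1.414 [-82.7  14.4]
10 -1.571 [-88.5  22.7]
11 -1.728 [-93.   31.8]
12 -1.885 [-95.9  41.5]
13 -2.042 [-97.4  51.5]
14 -2.199 [-97.2  61.7]
15 -2.356 [-95.5  71.6]
16 -2.513 [-92.2  81.2]
17 -2.67 [-87.4  90.2]
18 -2.827 [-81.4  98.3]
```

```bash
python3 -m handwheel '[0,0,-0.157,-9,-4.5,0,20, 0,0,-0.314,-19,-7.5,0,20, 0,0,-0.471,-29,-9,0,20, 0,0,-0.628,-39,-8.5,0,20, 0,0,-0.785,-49,-7,0,20, 0,0,-0.785,-49,-7,0,20, 0,0,-0.785,-49,-7,0,20]'
python3 - <<'E'
from h import *
s=manip.state();p=s['ee_pos'];print(p,s['ft_force'],s['ft_torque'])
e=np.array([.5488,-.2355]);r=(p[:2]-e)*1000;print(r,np.hypot(*r),np.degrees(np.arctan2(r[1],r[0])))
for k in range(1,15):
    a=-np.radians(9)*k;R=np.array([[np.cos(a),-np.sin(a)],[np.sin(a),np.cos(a)]]);print(k,round(a,3),(R@r-r).round(1))
E
```

```text
t: 9.2
ee_pos: [0.5332, -0.2985, 0.14]
orientation: [[0.253, 0.967, 0.001], [0.967, -0.253, 0.001], [0.001, 0.0, -1.0]]
ft_force: [0.2, 0.0, -1.4]
grip_width: 0.0241
[ 0.53317402 -0.29847796  0.14003547] [ 0.17752669  0.04737273 -1.3795102 ] [-0.04231221  0.03589528 -0.03492917]
[-15.62598211 -62.97795613] 64.88755100137213 -103.93472600788283
1 -0.157 [-9.7  3.2]
2 -0.314 [-18.7   7.9]
3 -0.471 [-26.9  14. ]
4 -0.628 [-34.   21.2]
5 -0.785 [-40.   29.5]
6 -0.942 [-44.5  38.6]
7 -1.1 [-47.6  48.3]
8 -1.257 [-49.1  58.4]
9 -1.414 [-49.   68.6]
10 -1.571 [-47.4  78.6]
11 -1.728 [-44.1  88.3]
12 -1.885 [-39.4  97.3]
13 -2.042 [-33.4 105.5]
14 -2.199 [-26.1 112.6]
```

```bash
python3 -m handwheel '[0,0,-0.157,-9.7,3.2,0,20, 0,0,-0.314,-18.7,8,0,20, 0,0,-0.471,-27,14,0,20, 0,0,-0.628,-34,21,0,20, 0,0,-0.785,-40,29.5,0,20, 0,0,-0.785,-40,29.5,0,20]'
python3 - <<'E'
from h import *
s=manip.state();p=s['ee_pos'];print(p,s['ft_force'],s['ft_torque'])
e=np.array([.5488,-.2355]);r=(p[:2]-e)*1000;print(r,np.hypot(*r),np.degrees(np.arctan2(r[1],r[0])))
for k in range(1,10):
    a=-np.radians(9)*k;R=np.array([[np.cos(a),-np.sin(a)],[np.sin(a),np.cos(a)]]);print(k,round(a,3),(R@r-r).round(1))
E
```

```text
t: 9.95
ee_pos: [0.4944, -0.2691, 0.1401]
orientation: [[0.861, 0.509, 0.003], [0.509, -0.861, -0.001], [0.002, 0.002, -1.0]]
ft_force: [3.3, 0.4, -6.0]
grip_width: 0.0239
[ 0.49435777 -0.26914628  0.14011903] [ 3.28669133  0.43167807 -5.98832769] [-0.14822116 -0.28786749 -0.02381659]
[-54.44222967 -33.6462843 ] 64.00022514686059 -148.28318360823016
1 -0.157 [-4.6  8.9]
2 -0.314 [-7.7 18.5]
3 -0.471 [-9.3 28.4]
4 -0.628 [-9.4 38.4]
5 -0.785 [-7.8 48.4]
6 -0.942 [-4.8 57.9]
7 -1.1 [-0.3 66.9]
8 -1.257 [ 5.6 75. ]
9 -1.414 [12.7 82.2]
```

```bash
python3 -m handwheel '[0,0,-0.157,-4.6,9,-0.5,20, 0,0,-0.314,-7.7,18.5,-1,20, 0,0,-0.471,-9.3,28.4,-1,20, 0,0,-0.628,-9.4,38.4,-1.5,20, 0,0,-0.785,-7.8,48.4,-1.5,20, 0,0,-0.785,-7.8,48.4,-1.5,20]'
python3 - <<'E'
from h import *
s=manip.state();p=s['ee_pos'];print(p,s['ft_force'],s['ft_torque'],s['joints'])
e=np.array([.5488,-.2355]);r=(p[:2]-e)*1000;print(r,np.hypot(*r),np.degrees(np.arctan2(r[1],r[0])))
for k in range(1,9):
    a=-np.radians(6)*k;R=np.array([[np.cos(a),-np.sin(a)],[np.sin(a),np.cos(a)]]);print(k,round(a,3),(R@r-r).round(1))
grab('scene','scene5');grab('top','top5')
a=cv2.imread('pics/scene5.png')[130:190,140:215];b=cv2.imread('pics/top5.png')[160:220,300:375]
cv2.imwrite('pics/c6.png',np.hstack([cv2.resize(q,(400,320),interpolation=3) for q in(a,b)]))
E
```

```text
t: 10.7
ee_pos: [0.4875, -0.2214, 0.1391]
orientation: [[0.97, -0.243, 0.003], [-0.243, -0.97, -0.004], [0.003, 0.003, -1.0]]
ft_force: [1.2, -2.1, -1.9]
grip_width: 0.0243
[ 0.48748748 -0.22135853  0.13905105] [ 1.22295438 -2.05015979 -1.88561092] [-0.20013202 -0.10700974  0.00525039] [-0.50352844  0.33946285  1.71863682 -0.00263618  1.07932949  1.3140024 ]
[-61.31252207  14.14146862] 62.922225779962176 167.01210416203213
1 -0.105 [1.8 6.3]
2 -0.209 [ 4.3 12.4]
3 -0.314 [ 7.4 18.3]
4 -0.419 [11.1 23.7]
5 -0.524 [15.3 28.8]
6 -0.628 [20.  33.3]
7 -0.733 [25.2 37.4]
8 -0.838 [30.8 40.9]
```

View pics/c6.png

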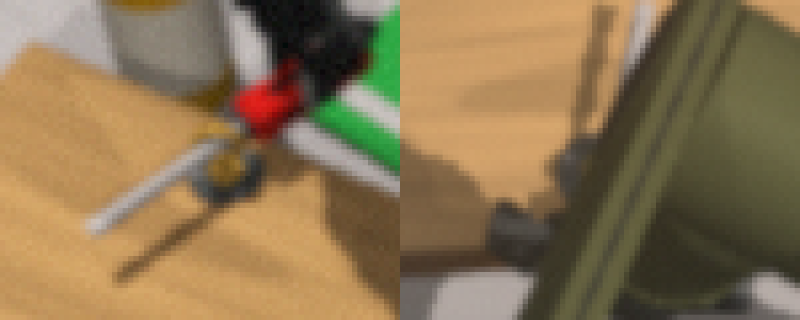

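The shank is through the loop and carrying the eye. I'll keep turning gently until it meets the stop.

```bash
python3 -m handwheel '[0,0,-0.105,1.8,6.3,0,20, 0,0,-0.21,4.3,12.4,0,20, 0,0,-0.314,7.4,18.3,-0.5,20, 0,0,-0.419,11,23.7,-0.5,20, 0,0,-0.419,11,23.7,-0.5,20, 0,0,-0.419,11,23.7,-0.5,20]'
python3 - <<'E'
from h import *
s=manip.state();p=s['ee_pos'];o=s['orientation'];print(p,s['ft_force'],s['ft_torque'],'theta',np.degrees(np.arctan2(o[1,0],o[0,0])))
e=np.array([.5488,-.2355]);r=(p[:2]-e)*1000;print(r,np.hypot(*r),np.degrees(np.arctan2(r[1],r[0])))
for k in range(1,9):
    a=-np.radians(5)*k;R=np.array([[np.cos(a),-np.sin(a)],[np.sin(a),np.cos(a)]]);print(k,round(a,3),(R@r-r).round(1))
E
```

```text
t: 11.55
ee_pos: [0.4988, -0.198, 0.1386]
orientation: [[0.788, -0.615, 0.002], [-0.615, -0.788, -0.004], [0.004, 0.002, -1.0]]
ft_force: [1.9, 1.0, -1.1]
grip_width: 0.024
[ 0.49882404 -0.19798877  0.13862779] [ 1.85311102  1.04165872 -1.12558352] [ 0.09865816 -0.33595452  0.27774325] theta -37.95808408385447
[-49.97595858  37.51123414] 62.48751173576912 143.1086353724388
1 -0.087 [3.5 4.2]
2 -0.175 [7.3 8.1]
3 -0.262 [11.4 11.7]
4 -0.349 [15.8 14.8]
5 -0.436 [20.5 17.6]
6 -0.524 [25.5 20. ]
7 -0.611 [30.6 21.9]
8 -0.698 [35.8 23.3]
```

```bash
cat > st.py <<'E'
from h import *
s=manip.state();p=s['ee_pos'];o=s['orientation'];e=np.array([.5488,-.2355]);r=p[:2]-e
F=s['ft_force'];T=s['ft_torque']
print('theta',np.degrees(np.arctan2(o[1,0],o[0,0])).round(1),'F',F.round(1),'T',T.round(2),'Meye',(T[2]+r[0]*F[1]-r[1]*F[0]).round(2),'r',(r*1000).round(1))
E
python3 -m handwheel '[0,0,-0.044,1.7,2.1,0,20, 0,0,-0.087,3.5,4.2,0,20, 0,0,-0.087,3.5,4.2,0,20]' | head -2; python3 st.py
python3 -m handwheel '[0,0,-0.044,1.9,1.9,0,20, 0,0,-0.087,3.8,3.8,0,20, 0,0,-0.087,3.8,3.8,0,20]' |head -2; python3 st.py
```

```text
t: 11.92
ee_pos: [0.5023, -0.1939, 0.1386]
theta -42.8 F [ 1.4  0.  -0.5] T [ 0.09 -0.29  0.23] Meye 0.17 r [-46.5  41.6]
t: 12.3
ee_pos: [0.5059, -0.1903, 0.1386]
theta -47.6 F [ 1.1 -0.2  0.1] T [ 0.02 -0.17  0.56] Meye 0.52 r [-42.9  45.2]
```

```bash
python3 -m handwheel '[0,0,-0.035,1.6,1.4,0,20, 0,0,-0.07,3.2,2.8,0,20, 0,0,-0.07,3.2,2.8,0,20]' |head -2; python3 st.py
python3 -m handwheel '[0,0,-0.035,1.6,1.4,0,20, 0,0,-0.07,3.2,2.8,0,20, 0,0,-0.07,3.2,2.8,0,20]' |head -2; python3 st.py
```

```text
t: 12.68
ee_pos: [0.5089, -0.1877, 0.1386]
theta -51.5 F [ 0.5 -1.5 -0.3] T [-0.16 -0.11  1.13] Meye 1.17 r [-39.9  47.8]
t: 13.05
ee_pos: [0.5118, -0.1854, 0.1385]
theta -55.4 F [-1.1 -3.1 -0.4] T [-0.45  0.11  1.89] Meye 2.06 r [-37.   50.1]
```

```bash
python3 - <<'E'
from h import *
s=manip.state();p=s['ee_pos'];o=s['orientation'];e=np.array([.5488,-.2355])
th0=np.degrees(np.arctan2(o[1,0],o[0,0]));tot=6-th0;a0=np.degrees(np.arctan2(*(p[:2]-e)[::-1]));print(th0,a0)
for k in range(1,8):
    f=k/7;a=np.radians(a0+f*(186-a0));q=e+.0635*np.array([np.cos(a),np.sin(a)]);print(round(np.radians(tot*f),3),((q-p[:2])*1000).round(1))
E
```

```text
-55.43381712504896 126.4485974032983
0.153 [-7.8 -5.2]
0.306 [-14.  -12.3]
0.46 [-19.  -20.3]
0.613 [-22.8 -28.9]
0.766 [-25.3 -38. ]
0.919 [-26.4 -47.4]
1.072 [-26.1 -56.8]
```

```bash
python3 -m handwheel '[0,0,0.153,-7.8,-5.2,0,20, 0,0,0.306,-14,-12.3,0,20, 0,0,0.46,-19,-20.3,0,20, 0,0,0.613,-22.8,-29,0,20, 0,0,0.766,-25.3,-38,0,20, 0,0,0.919,-26.4,-47.4,0,20, 0,0,1.072,-26.1,-56.8,0,20, 0,0,1.072,-26.1,-56.8,0,20]' |head -2; python3 st.py
python3 - <<'E'
from h import *
grab('scene','scene6');grab('top','top6')
a=cv2.imread('pics/scene6.png')[130:190,140:215];b=cv2.imread('pics/top6.png')[160:220,300:375]
cv2.imwrite('pics/c7.png',np.hstack([cv2.resize(q,(400,320),interpolation=3) for q in(a,b)]))
E
```

```text
t: 14.05
ee_pos: [0.4854, -0.2422, 0.1382]
theta 5.7 F [ 0.3 -0.1 -2.3] T [0.08 0.01 0.  ] Meye 0.01 r [-63.4  -6.7]
```

View pics/c7.png

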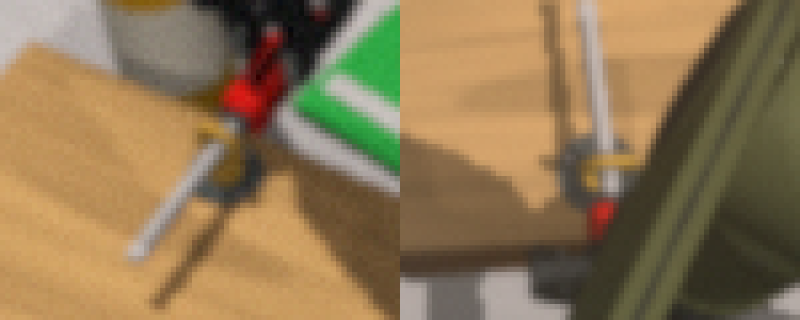

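The loop now stands parallel to the front edge, with the shank square through it. I'll draw it out.

```bash
python3 -m handwheel '[0,0,0,-14,-1.5,0,20, 0,0,0,-29,-3,0,20, 0,0,0,-44,-4.5,0,20, 0,0,0,-59,-6,0,20, 0,0,0,-74,-7.8,0,20, 0,0,0,-90,-9.5,0,20, 0,0,0,-110,-11.5,0,20, 0,0,0,-112,-11.5,0,20, 0,0,0,-112,-11.5,20,20, 0,0,0,-112,-11.5,60,20]'; python3 st.py
```

```text
t: 15.4
ee_pos: [0.3724, -0.2524, 0.1975]
orientation: [[0.995, 0.099, 0.002], [0.099, -0.995, 0.0], [0.002, 0.0, -1.0]]
ft_force: [0.9, -0.8, -1.7]
grip_width: 0.0239
theta 5.7 F [ 0.9 -0.8 -1.7] T [-0.02 -0.02 -0.02] Meye 0.13 r [-176.4  -16.9]
```

```bash
python3 -m handwheel '[0,0,0.15,15,20,30,20, 0,0,0.31,40,60,60,20, 0,0,0.46,65,105,70,20, 0,0,0.62,90,155,70,20, 0,0,0.78,115,205,70,20, 0,0,0.93,140,255,70,20, 0,0,1.09,165,305,70,20, 0,0,1.24,195,355,60,20, 0,0,1.4,220,400,40,20, 0,0,1.55,246,440,10,20]'
python3 -m handwheel '[0,0,0,5,10,-40,20, 0,0,0,5,10,-60,20, 0,0,0,5,10,-60,20]'; python3 st.py
```

```text
t: 16.65
ee_pos: [0.6202, 0.1901, 0.2078]
orientation: [[-0.084, 0.996, 0.003], [0.996, 0.084, 0.003], [0.003, 0.003, -1.0]]
ft_force: [1.2, -1.0, -1.5]
grip_width: 0.024
t: 17.02
ee_pos: [0.6238, 0.2002, 0.145]
orientation: [[-0.085, 0.996, -0.002], [0.996, 0.085, 0.002], [0.002, -0.002, -1.0]]
ft_force: [-0.8, 0.4, -1.2]
grip_width: 0.0243
theta 94.9 F [-0.8  0.4 -1.2] T [-0.07 -0.02  0.02] Meye 0.38 r [ 75.  435.7]
```

```bash
python3 -m handwheel '[0,0,0,-2,-8,-30,20, 0,0,0,-4,-14,-60,20, 0,0,0,-4,-14,-90,20, 0,0,0,-4,-14,-112,20, 0,0,0,-4,-14,-120,20, 0,0,0,-4,-14,-125,20, 0,0,0,-4,-14,-128,20, 0,0,0,-4,-14,-130,20, 0,0,0,-4,-14,-130,20]'; python3 st.py
```

```text
t: 18.15
ee_pos: [0.62, 0.1863, 0.0154]
orientation: [[-0.085, 0.996, -0.001], [0.996, 0.085, 0.002], [0.002, -0.001, -1.0]]
ft_force: [-0.3, -0.1, -1.4]
grip_width: 0.0241
theta 94.9 F [-0.3 -0.1 -1.4] T [-0.02 -0.02 -0.04] Meye 0.08 r [ 71.2 421.8]
```

```bash
python3 -m handwheel '[0,0,0,0,0,-1.2,20, 0,0,0,0,0,-2.4,20, 0,0,0,0,0,-2.4,20]'; python3 st.py
```

```text
t: 18.52
ee_pos: [0.6201, 0.1864, 0.0132]
orientation: [[-0.085, 0.996, -0.001], [0.996, 0.085, 0.002], [0.002, -0.001, -1.0]]
ft_force: [0.7, -1.2, -0.4]
grip_width: 0.0238
theta 94.9 F [ 0.7 -1.2 -0.4] T [0.   0.04 0.04] Meye -0.33 r [ 71.3 421.9]
```

```bash
python3 -m handwheel '[0,0,0,0,0,-1.2,20, 0,0,0,0,0,-2.4,20, 0,0,0,0,0,-2.4,20]'; python3 st.py
```

```text
t: 18.9
ee_pos: [0.6201, 0.1864, 0.0132]
orientation: [[-0.085, 0.996, -0.0], [0.996, 0.085, 0.002], [0.002, 0.0, -1.0]]
ft_force: [-3.6, -1.5, 12.8]
grip_width: 0.0237
theta 94.9 F [-3.6 -1.5 12.8] T [-0.22  0.8   0.04] Meye 1.48 r [ 71.3 421.9]
```

On the floor of the tray (contact 12.8 N). I'll release slowly, wait, and lift straight up.

```bash
python3 -m handwheel '[0,0,0,0,0,0.5,30, 0,0,0,0,0,0.5,40, 0,0,0,0,0,0.5,60, 0,0,0,0,0,0.5,85, 0,0,0,0,0,0.5,85, 0,0,0,0,0,0.5,85, 0,0,0,0,0,30,85, 0,0,0,0,0,80,85, 0,0,0,0,-20,140,85, 0,0,0,0,-70,200,85]'
python3 - <<'E'
from h import *
grab('scene','scene7');grab('top','top7')
a=cv2.imread('pics/scene7.png')[120:340,100:400]
cv2.imwrite('pics/c8.png',cv2.resize(a,(780,572),interpolation=3))
E
```

```text
t: 20.15
ee_pos: [0.6207, 0.1276, 0.2031]
orientation: [[-0.088, 0.996, 0.002], [0.996, 0.088, 0.003], [0.003, 0.002, -1.0]]
ft_force: [-0.0, -0.1, -0.5]
grip_width: 0.0848
```

View pics/c8.png

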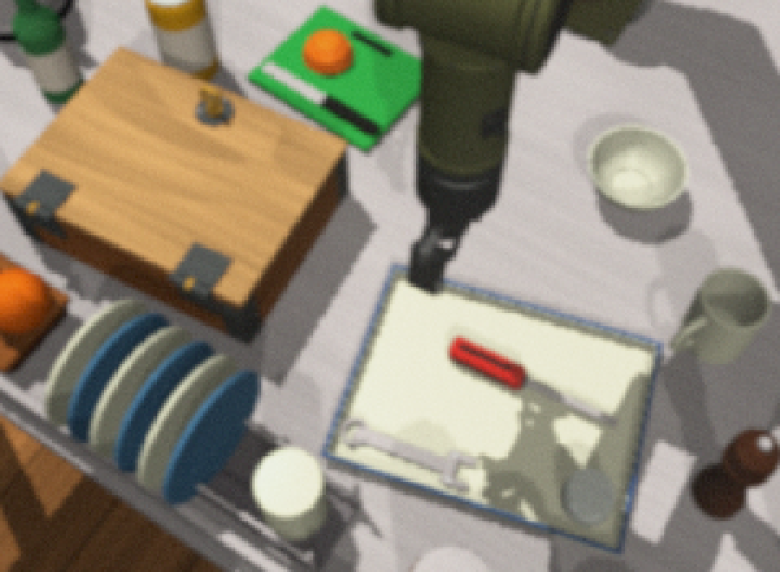

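The driver lies flat in the tray, nothing else has moved, and the lid is down with the eye home. Next I'll go to the eye with the jaws along the chest's y.

```bash
python3 -m handwheel '[0,0,-0.17,-8,-36,40,85, 0,0,-0.34,-15,-75,50,85, 0,0,-0.51,-22,-115,50,85, 0,0,-0.68,-30,-155,50,85, 0,0,-0.85,-37,-195,50,85, 0,0,-1.02,-45,-235,50,85, 0,0,-1.19,-52,-275,50,85, 0,0,-1.36,-60,-315,40,85, 0,0,-1.53,-68,-345,30,85, 0,0,-1.555,-72,-363,10,85]'
python3 -m handwheel '[0,0,0,0,0,-10,85, 0,0,0,0,0,-10,85]'; python3 st.py
```

```text
t: 21.5
ee_pos: [0.5521, -0.2404, 0.2171]
orientation: [[0.995, 0.095, 0.002], [0.095, -0.995, -0.013], [0.001, 0.013, -1.0]]
ft_force: [-0.6, -0.1, 0.1]
grip_width: 0.0852
t: 21.75
ee_pos: [0.5513, -0.2392, 0.2056]
orientation: [[0.995, 0.095, -0.0], [0.095, -0.995, -0.011], [-0.001, 0.011, -1.0]]
ft_force: [0.8, -1.1, 0.2]
grip_width: 0.0849
theta 5.5 F [ 0.8 -1.1  0.2] T [ 0.04 -0.03 -0.03] Meye -0.03 r [ 2.5 -3.7]
```

```bash
python3 -m handwheel '[0,0,0,-2.5,3.5,-25,85, 0,0,0,-2.5,3.5,-50,85, 0,0,0,-2.5,3.5,-70,85, 0,0,0,-2.5,3.5,-81,85, 0,0,0,-2.5,3.5,-81,85, 0,0,0,-2.5,3.5,-81,60, 0,0,0,-2.5,3.5,-81,45, 0,0,0,-2.5,3.5,-81,45]' 50; python3 st.py
python3 -m handwheel '[0,0,0,0,0,0,35, 0,0,0,0,0,0,25, 0,0,0,0,0,0,25, 0,0,0,0,0,0,25, 0,0,0,0,0,0,25]'; python3 st.py
```

```text
t: 22.75
ee_pos: [0.5491, -0.2359, 0.1253]
orientation: [[0.995, 0.095, 0.001], [0.095, -0.995, -0.011], [-0.0, 0.011, -1.0]]
ft_force: [-0.8, -0.5, 0.5]
grip_width: 0.0453
theta 5.5 F [-0.8 -0.5  0.5] T [-0.02  0.01 -0.  ] Meye -0.0 r [ 0.3 -0.4]
t: 23.38
ee_pos: [0.5494, -0.2368, 0.126]
orientation: [[0.995, 0.095, 0.002], [0.095, -0.995, -0.013], [0.001, 0.013, -1.0]]
ft_force: [-1.7, -3.3, 5.6]
grip_width: 0.0289
theta 5.5 F [-1.7 -3.3  5.6] T [-0.51  0.3   0.02] Meye 0.01 r [ 0.6 -1.3]
```

```bash
python3 -m handwheel '[0,0,0,2.2,0.2,10,25, 0,0,0,5,0.5,20.3,25, 0,0,0,8.2,0.8,30.2,25, 0,0,0,12,1.2,40,25, 0,0,0,16.2,1.7,49.5,25, 0,0,0,21,2.2,58.8,25, 0,0,0,21,2.2,58.8,25]'; python3 st.py
python3 - <<'E'
from h import *
grab('scene','scene8')
a=cv2.imread('pics/scene8.png')[90:240,90:290]
cv2.imwrite('pics/c9.png',cv2.resize(a,(600,450),interpolation=3))
E
```

```text
t: 24.25
ee_pos: [0.571, -0.235, 0.1863]
orientation: [[0.995, 0.096, 0.003], [0.096, -0.995, -0.014], [0.002, 0.014, -1.0]]
ft_force: [-1.2, -4.4, -0.9]
grip_width: 0.0284
theta 5.5 F [-1.2 -4.4 -0.9] T [-0.7   0.24  0.12] Meye 0.02 r [22.2  0.5]
```

View pics/c9.png

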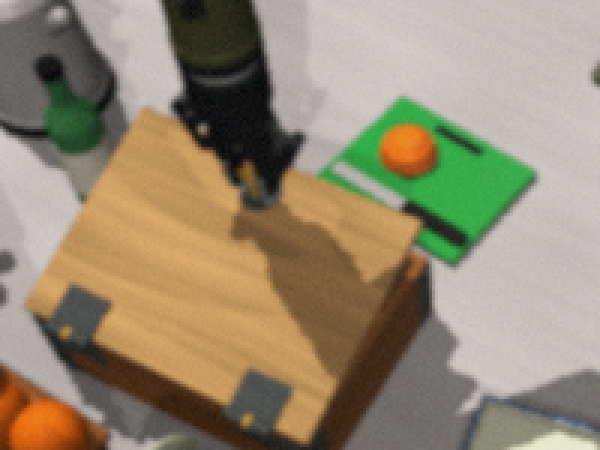

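The lid is rising with the eye held, so I'll continue the arc to about 0.8 rad.

```bash
python3 -m handwheel '[0,0,0,5.2,0.5,9,25, 0,0,0,10.8,1.1,17.9,25, 0,0,0,16.8,1.7,26.4,25, 0,0,0,23.2,2.4,34.6,25, 0,0,0,30,3.1,42.5,25, 0,0,0,37.2,3.9,50,25, 0,0,0,45,4.6,57.2,25, 0,0,0,52.8,5.5,63.9,25, 0,0,0,61,6.3,70.2,25, 0,0,0,69.5,7.2,76.2,25]'; python3 st.py
python3 -m handwheel '[0,0,0,0,0,0,25, 0,0,0,0,0,0,25]' | head -3; python3 st.py
python3 - <<'E'
from h import *
grab('scene','scene9')
a=cv2.imread('pics/scene9.png')[60:240,90:330]
cv2.imwrite('pics/c10.png',cv2.resize(a,(600,450),interpolation=3))
E
```

```text
t: 25.55
ee_pos: [0.6381, -0.2291, 0.261]
orientation: [[0.996, 0.094, -0.003], [0.094, -0.995, -0.016], [-0.004, 0.015, -1.0]]
ft_force: [-3.5, -9.2, -7.9]
grip_width: 0.0288
theta 5.4 F [-3.5 -9.2 -7.9] T [-1.28  0.63  0.02] Meye -0.78 r [89.3  6.4]
t: 25.8
ee_pos: [0.6392, -0.2292, 0.2616]
orientation: [[0.996, 0.095, 0.0], [0.095, -0.995, -0.016], [-0.001, 0.016, -1.0]]
theta 5.4 F [ 3.3 -4.3 -2.9] T [-0.62 -0.44  0.07] Meye -0.34 r [90.4  6.3]
```

View pics/c10.png

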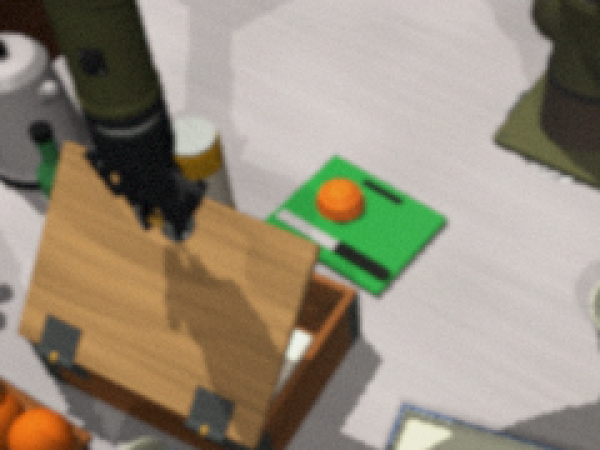

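The lid stands at about 45°. I'll let go and withdraw upwards.

```bash
python3 -m handwheel '[0,0,0,0,0,0,40, 0,0,0,0,0,0,60, 0,0,0,0,0,0,80, 0,0,0,0,0,0,80, 0,0,0,0,0,10,80, 0,0,0,0,0,30,80, 0,0,0,0,0,60,80, 0,0,0,0,0,100,80, 0,0,0,-10,0,130,80, 0,0,0,-10,0,130,80]'; 
python3 -m handwheel '[0,0,0,-60,60,0,80, 0,0,0,-60,60,0,80, 0,0,0,-60,60,0,80, 0,0,0,-60,60,0,80, 0,0,0,-60,60,0,80, 0,0,0,-60,60,0,80]'
python3 - <<'E'
from h import *
im,d=grab('scene','scene10')
# lid angle: plane fit to the lid's face in world
pts=[]
for v in range(130,180,2):
  for u in range(105,200,2):
    if d[v,u]>0 and im[v,u,0]>im[v,u,2]*1.5:
      w=world('scene',d,u,v)
      if .13<w[2]<.25: pts.append(w)
P=np.array(pts);
for _ in range(3):
    c=P.mean(0);n=np.linalg.svd(P-c)[2][2];n*=np.sign(n[2]);P=P[abs((P-c)@n)<.006]
print(len(P),'lid angle',np.arccos(n[2]),n,manip.state()['t'])
cv2.imwrite('pics/c11.png',cv2.resize(cv2.imread('pics/scene10.png')[60:345,70:430],(758,600),interpolation=3))
E
```

```text
t: 27.1
ee_pos: [0.63, -0.2298, 0.3962]
orientation: [[0.996, 0.094, 0.007], [0.094, -0.995, -0.019], [0.005, 0.02, -1.0]]
ft_force: [-0.4, -0.3, 0.1]
grip_width: 0.0798
t: 27.85
ee_pos: [0.5706, -0.1704, 0.3956]
orientation: [[0.996, 0.094, 0.006], [0.094, -0.995, -0.019], [0.005, 0.02, -1.0]]
ft_force: [0.9, 0.6, -0.2]
grip_width: 0.08
718 lid angle 0.7819706111287436 [0.70227008 0.05821688 0.70952627] 27.9
```

```bash
python3 -c "
from plant import manip
print(manip.hand_in())"
```

```text
the job is handed in; nothing more can be done
None
```

I did the whole job in order and handed it in at about 28 s of the 72 s allowed; the hand-in reports no verdict.

- **Turning the eye:** I slid the screwdriver's shank through the loop and swung it clockwise until it met the firm stop. The moment at the eye rose from about 0.2 to 2.1 N m there. A picture showed the loop parallel to the front edge. The gripper did not touch the eye while it was loose.
- **Screwdriver back in the tray:** I drew it out and set it on the tray floor before opening the fingers. A picture afterwards showed it lying flat inside the walls and the bystanders in view standing where they were. The oil bottle and canister were only partly in that picture.
- **Lid:** I pinched the loop by its sides, lifted the lid along its arc and let go. With the gripper clear, a plane fit to the depth image gave an opening of 0.78 rad (45°).

**Not checked:** I had used all 12 pictures, so the last view after letting go was never seen. That final state rests on the depth fit and the near-zero wrist force. I made no position check on the bystanders beyond what the earlier pictures showed. No check failed or disagreed.

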